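Cover and clamp a slip-casting mould

ROBOT

A 7-joint arm with a two-finger parallel gripper is mounted at the origin on the work surface. World frame = base frame: x ahead of the robot, y to its left, z up, the work surface at z = 0. Lengths are in m, angles in rad, forces in N, time in s.
With the tool pointing down it reaches from about 0.35 to 0.9 m from the base axis. Payload 7.2 kg.
Tool frame: the origin (TCP) lies on the centre line of the jaws, within the pads' length; the fingertips stand 17 mm ahead of it and the grasp point (between the pads) lies 2 mm behind it; z points along the fingers, y is the line along which they close (so a half turn about z gives the same grasp; the last joint's range is limited). The gripper opens to 85 mm and grips with 20 to 120 N. Pads are 22 mm wide; open, the fingers measure 114 mm over their backs; the gripper's body (76 mm by 85 mm) begins 54 mm behind the grasp point. The pads swing forward as they close: fully open they stand 13 mm farther back than shut.
Start: joints at [1.201, 0.411, -0.013, 1.596, 0.006, 1.134, -0.082], TCP at [0.186, -0.597, 0.248] pointing down, gripper open.
Joint ranges: [-2.95, 2.95], [-0.29, 1.99], [-1.47, 1.44], [0.14, 2.54], [-1.03, 4.17], [0.13, 1.85], [-2.86, 2.86]. Speed limits (rad/s): [2.39, 2.39, 3.01, 3.01, 3.14, 3.14, 3.14].

INTERFACE

Orientations are given as a rotation vector (axis times angle).
In Python, from plant import env gives the robot as it stands. Calls block until the motion is done:
- env.move_pose(position, orientation): joint-space move of the TCP to a pose.
- env.servo_line(position, ori=None, max_speed=0.15): straight line of the TCP; ori=None keeps the orientation; max_speed is the mean speed in m/s.
- env.set_joints(angles): joint-space move.
- env.grip(opening, f_grip=None): finger opening in m; f_grip is the grip in N (None keeps the last); returns when the fingers have stopped.
- env.wait(seconds).
- env.inverse_kinematics(position, orientation): joint angles nearest the present ones, or None.
- env.sense(): the state.
- env.camera(name): name is "scene" or "side" or "wrist"; returns a dict with "pixels" (384x512x3 uint8, red, green, blue), "mtx" (3x3 intrinsics, pixels), "T" (4x4, takes a point from camera to world coordinates); the wrist camera has in their place "hand_eye" (4x4, takes a point from camera to tool coordinates, whose origin is the TCP and whose axes are the flange's). Camera axes: x right, y down, z forward; pixel columns grow to the right and rows downward; lengths in m; the calibration is good to about 2 mm. A picture is of the moment at which its call begins: read the wrist's pose just before it. There is no depth.
A pose or a line that the arm cannot do raises env.Unreachable and nothing moves.
- env.hand_in(): hands the job in; it is judged then, once.
The state is a dict: "clock": time; "joints": joint angles; "joint_vel": joint speeds; "tau": joint torques, N m; "position": TCP position; "tcp_rot": TCP orientation; "wrist_force": force on the tool from outside, world axes, zero at the start; "torque": the same for the moment, N m; "gripper_width": finger opening in m; "grip_force": force on a finger pad.
Only numpy, scipy, OpenCV 4.12 (cv2) and the standard library are available. Lean on these libraries where they do the work, as an engineer would, in place of code of your own. Each camera call takes 0.05 s, during which the arm holds its last target. There are 200 camera calls.

TASK

Lift the wooden stick off the mould's mouth and lay it flat inside the green tray. Then slide the white plaster cover from the stand across onto the mould, without lifting it clear, until it drops into its recess and sits level, and only after that swing the red-tipped clamp bar over and press it down until it snaps shut. Do not let the cover fall, and leave the mugs, jug, bottle and cup standing where they are.

Things in the scene. Friction and masses are not known exactly. Their poses are not given: they have to be found in the camera images.
- mould: Fixed round plaster mould, 170 mm diameter, 110 mm high. Origin: centre of underside. Its top has a round recess, 137 mm diameter, 7 mm deep, with an open 76 mm bore in the recess floor. The clamp bracket (steel ears, 48 mm over their outsides, up to 140 mm high, lower behind) is on its +x side, 86 to 158 mm from its axis. The stand is roughly on its +y or -y side.
- mould_rim (a point): Centre of the mould's mouth at the height of its flat rim top (110 mm above the table, 7 mm above the recess floor).
- clamp (a joint): Angle of the clamp bar: 0 = shut (bar level, pointing along the mould's -x over the middle of the cover), 1.65 = fully open (standing just past upright). An over-centre spring pushes it open above about 0.35 rad and snaps it shut below; the peak needed at the red tip is about 2 N.
- clamp_hinge (a point): Hinge axis of the clamp bar (axis along the mould's y), 100 mm from the mould's axis on its +x side, 129 mm above the table.
- clamp_tip (a point): Free end of the clamp bar, 130 mm from the hinge. The steel bar is 24 mm wide and 12 mm thick; its last 36 mm are a red sleeve 26 mm wide and 15 mm thick. Shut, the bar passes about 2.5 mm above a seated cover.
- stand: Fixed round plaster stand, 160 mm diameter, flat top at 110 mm, level with the mould's rim; 7 to 30 mm gap to the mould. Origin: centre of its underside.
- cover: Loose white plaster disc with a pale blue-grey round top mark, 130 mm diameter, 16 mm thick, lower edge bevelled (6 mm high, 3 mm in). Origin: centre of its underside, z up. Starts lying on the stand. About 0.26 kg.
- stick: Loose wooden fettling stick with one blue end, 170 mm long (its x), 22 mm wide (its y), 12 mm thick (z). Origin: centre of its underside. Starts lying across the mould's mouth on the rim top.
- tray: Fixed green open tray, 240 mm (its x) by 120 mm (its y) outside, walls 6 mm thick and 28 mm high. Origin: centre of its underside.
- board: Fixed plywood ware board, 240 (x) by 130 (y) by 16 mm, that carries the two mugs. Origin: centre of its underside.
- mug_a: Loose grey clay mug, 74 mm diameter, 100 mm high, on the ware board; leave it. Origin: centre of its underside.
- mug_b: Second such mug on the ware board; leave it. Origin: centre of its underside.
- jug: Loose grey clay jug, 80 mm diameter, 150 mm high, beside the stand on the robot's side; leave it. Origin: centre of its underside.
- bottle: Loose white bottle with a blue cap, 64 mm diameter, 150 mm high, behind the stand; leave it. Origin: centre of its underside.
- cup: Loose grey clay cup without handle, 70 mm diameter, 70 mm high, on the table beside the mould, on the robot's side; leave it. Origin: centre of its underside.
Not all that is in view belongs to the job. What is meant by the cover is not yellow, and is the larger of those in its own colour.

How it is judged:
By the outcome, as a careful person would: the job done as asked, in the order asked, and still so for the second after the job is handed in, with the robot touching nothing.
It also fails if it takes over 72 s, if anything falls off the work surface, if the arm or the gripper's body presses on something with over 40 N, if the wrist force passes 120 N, or if a joint passes its speed limit or range.

## Working session

There is one attempt and no reset: what is moved stays moved. The work goes in short steps, each a Python script; the robot and the scene stay as the last script left them, time stands still between calls to the robot, and variables do not carry over. Pictures are saved under pics/ and viewed, at most 10 in all, crops included, and the job is handed in when it is done.

```bash
ls; mkdir -p pics; python3 - <<'E'
from plant import env
import cv2,numpy as np
for n in("scene","side"):
    c=env.camera(n);cv2.imwrite(f"pics/{n}0.png",c["pixels"][:,:,::-1]);print(n,c["mtx"].tolist(),c["T"].round(4).tolist())
s=env.sense();print(s)
a=cv2.imread("pics/scene0.png");b=cv2.imread("pics/side0.png")
cv2.imwrite("pics/s1.png",cv2.resize(a,(800,600),interpolation=cv2.INTER_CUBIC));cv2.imwrite("pics/s2.png",cv2.resize(b,(800,600),interpolation=cv2.INTER_CUBIC))
E
```

```text
pics
scene [[426.49066139740137, 0.0, 247.06133754236066], [0.0, 426.49066139740137, 196.74096357101968], [0.0, 0.0, 1.0]] [[0.246, 0.8026, -0.5435, 1.0669], [0.9693, -0.2047, 0.1365, -0.1413], [-0.0017, -0.5603, -0.8283, 1.0533], [0.0, 0.0, 0.0, 1.0]]
side [[473.0235057618465, 0.0, 258.61037878780314], [0.0, 473.0235057618465, 192.05958552165092], [0.0, 0.0, 1.0]] [[-0.8732, -0.3765, 0.3093, 0.1084], [-0.4873, 0.6766, -0.552, 0.6422], [-0.0014, -0.6328, -0.7743, 1.0185], [0.0, 0.0, 0.0, 1.0]]
{'clock': 0.1, 'joints': array([ 1.20078696,  0.41186332, -0.01270144,  1.5969465 ,  0.00561545,
        1.13430237, -0.0822049 ]), 'joint_vel': array([ 9.26763527e-04, -5.36105515e-04,  1.05132769e-03, -1.59162574e-03,
        4.28486322e-05, -9.99934734e-04,  8.05346551e-04]), 'tau': array([ 3.15997269e-03, -6.01824832e+01,  6.84661567e-01, -3.00088155e+01,
        1.41007273e-02,  6.47300854e-03, -2.19191662e-05]), 'position': array([ 0.18561183, -0.59636654,  0.24751583]), 'tcp_rot': array([-3.10445898e+00, -4.72091725e-01,  5.39622660e-04]), 'wrist_force': array([0.41839158, 0.24020777, 0.27139098]), 'torque': array([0.03402942, 0.01871587, 0.06408969]), 'grip_force': 0.0, 'gripper_width': 0.0854630131798624}
```

View pics/s1.png

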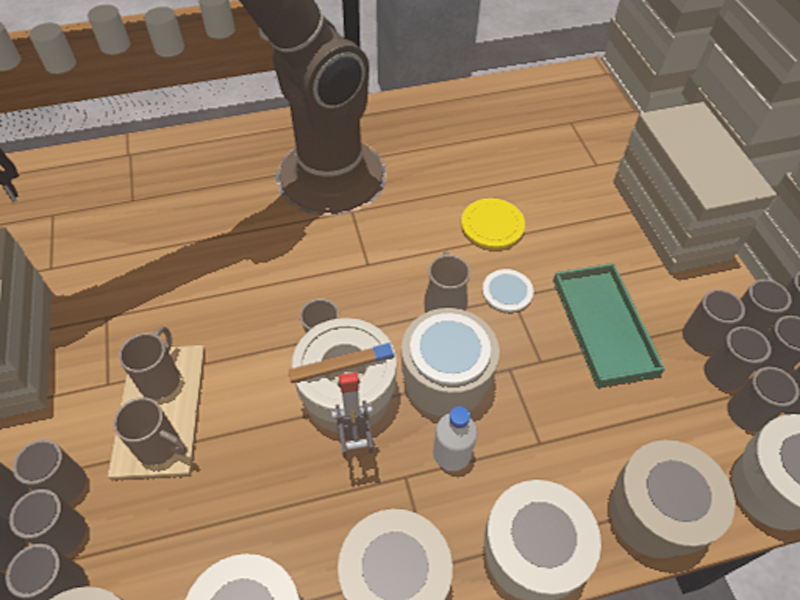

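View pics/s2.png

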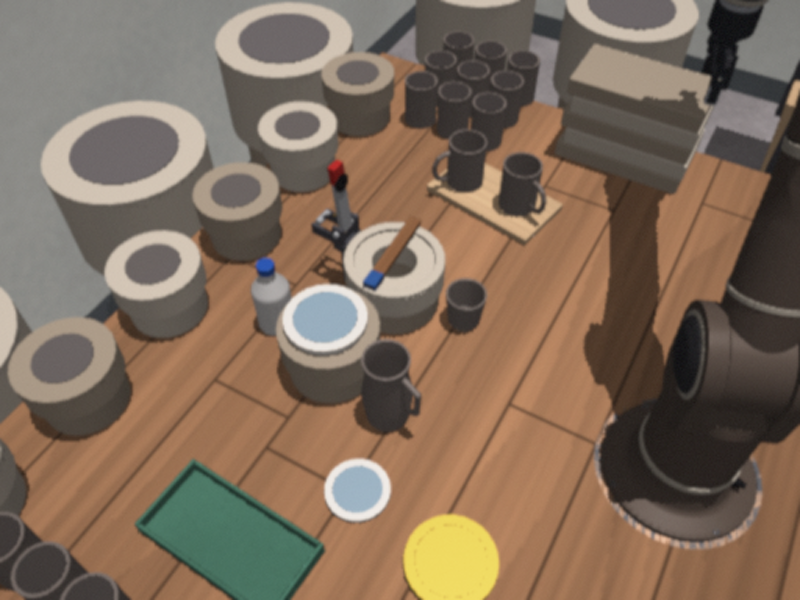

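Scene view: stick (291,374)–(391,351), blue end toward the cover; cover mark (450,347); red tip (348,382); tray (608,324). The small white/blue disc at (508,290) and the yellow one are decoys. The side view agrees: cover (325,318), blue end (374,278), red tip (337,172).

```bash
cat > h.py <<'E'
import cv2,numpy as np
from plant import env
from scipy.spatial.transform import Rotation as R
def ray(c,px):
    d=np.linalg.inv(c["mtx"])@np.array([px[0],px[1],1.]);return c["T"][:3,3],c["T"][:3,:3]@d
def plane(c,px,z):
    o,d=ray(c,px);return o+d*(z-o[2])/d[2]
def tri(c1,p1,c2,p2):
    o1,d1=ray(c1,p1);o2,d2=ray(c2,p2);A=np.stack([d1,-d2],1)
    t=np.linalg.lstsq(A,o2-o1,rcond=None)[0];a=o1+d1*t[0];b=o2+d2*t[1];return (a+b)/2,np.linalg.norm(a-b)
def blobs(c,lo,hi,amin=30):
    hsv=cv2.cvtColor(c["pixels"],cv2.COLOR_RGB2HSV);m=cv2.inRange(hsv,np.array(lo),np.array(hi))
    n,l,s,ce=cv2.connectedComponentsWithStats(m)
    return sorted([(int(s[i,4]),ce[i].round(1),(l==i).astype(np.uint8)) for i in range(1,n) if s[i,4]>=amin],key=lambda x:-x[0])
def cnt(m): return max(cv2.findContours(m,cv2.RETR_EXTERNAL,cv2.CHAIN_APPROX_NONE)[0],key=cv2.contourArea)[:,0]
def wcam():
    s=env.sense();c=env.camera("wrist");T=np.eye(4);T[:3,:3]=R.from_rotvec(s["tcp_rot"]).as_matrix();T[:3,3]=s["position"]
    c["T"]=T@c["hand_eye"];return c
def fitcirc(P):
    A=np.c_[2*P[:,:2],np.ones(len(P))];x=np.linalg.lstsq(A,(P[:,:2]**2).sum(1),rcond=None)[0]
    return x[:2],np.sqrt(x[2]+x[:2]@x[:2])
def down(yaw): # tool z down, tool y at world angle yaw
    y=np.array([np.cos(yaw),np.sin(yaw),0]);z=np.array([0,0,-1.]);return R.from_matrix(np.stack([np.cross(y,z),y,z],1)).as_rotvec()
E
python3 - <<'E'
from h import *
C={n:env.camera(n) for n in("scene","side")}
cols=dict(green=((65,80,30),(90,255,200)),red=((0,190,90),(5,255,255)),blue=((105,150,60),(125,255,255)),mark=((95,40,120),(112,120,235)))
for k,(lo,hi) in cols.items():
    for n in C: print(k,n,[(a,p.tolist()) for a,p,_ in blobs(C[n],lo,hi,15)][:4])
# stick wood & tray by colour samples
for n,p in(("scene",(335,365)),("scene",(320,392)),("side",(400,240))):
    print(n,cv2.cvtColor(C[n]["pixels"],cv2.COLOR_RGB2HSV)[int(p[1]*.64),int(p[0]*.64)])
B={n:blobs(C[n],*cols["mark"],15)[0] for n in C}
print("mark",tri(C["scene"],B["scene"][1],C["side"],B["side"][1]))
for n in C:
    print(fitcirc(np.array([plane(C[n],p,.126) for p in cnt(B[n][2])])))
G={n:cv2.boxPoints(cv2.minAreaRect(cnt(blobs(C[n],*cols["green"])[0][2]))) for n in C}
for n in C:
    m=cnt(blobs(C[n],*cols["green"])[0][2]);q=cv2.approxPolyDP(m,8,True)[:,0];print(n,q.tolist(),[plane(C[n],p,.028)[:2].round(3).tolist() for p in q])
E
```

```text
green scene [(1658, [394.6, 216.3])]
green side [(5755, [146.8, 343.7])]
red scene []
red side [(52, [215.0, 107.7])]
blue scene []
blue side [(89, [169.4, 170.4]), (60, [238.8, 178.5])]
mark scene []
mark side [(950, [207.6, 202.5]), (661, [228.3, 312.7])]
scene [ 15 125 177]
scene [ 18  25 227]
side [ 13 135 140]Traceback (most recent call last):
  File "<stdin>", line 9, in <module>
IndexError: list index out of range
```

```bash
python3 - <<'E'
from h import *
C={n:env.camera(n) for n in("scene","side")}
h=cv2.cvtColor(C["scene"]["pixels"],cv2.COLOR_RGB2HSV)
for p in((450,347),(348,382),(384,352),(608,324),(645,372)): print(p,h[int(p[1]*.64),int(p[0]*.64)])
cols=dict(green=((65,60,30),(95,255,220)),red=((0,170,90),(6,255,255)),blue=((102,130,60),(125,255,255)),mark=((90,30,120),(115,125,255)))
B={}
for k,(lo,hi) in cols.items():
    for n in C:
        B[k,n]=blobs(C[n],lo,hi,15)[:4]; print(k,n,[(a,p.tolist()) for a,p,_ in B[k,n]])
def pick(k,n,p): return min(B[k,n],key=lambda b:np.hypot(*(b[1]-np.array(p)*.64)))
for k,p,q in(("mark",(450,347),(325,318)),("red",(348,382),(337,172)),("blue",(384,352),(374,278))):
    a,b=pick(k,"scene",p),pick(k,"side",q);print(k,tri(C["scene"],a[1],C["side"],b[1]))
    if k=="mark":
        for n,x in(("scene",a),("side",b)):print(fitcirc(np.array([plane(C[n],p,.126) for p in cnt(x[2])])))
for n in C:
    m=cnt(B["green",n][0][2]);q=cv2.approxPolyDP(m,8,True)[:,0];print(n,q.tolist(),[plane(C[n],p,.028)[:2].round(3).tolist() for p in q])
# stick: long wood blobs, and cream rim
for n,p,lo,hi in(("scene",(335,365),(8,105,100),(17,200,255)),("side",(400,240),(8,115,90),(15,200,255))):
    x=np.array(p)*.64
    b=[b for b in blobs(C[n],lo,hi,30) if b[2][int(x[1]),int(x[0])]]
    if b: r=cv2.minAreaRect(cnt(b[0][2]));print("stick",n,b[0][0],r,[plane(C[n],q,.122).round(3).tolist() for q in cv2.boxPoints(r)])
E
```

```text
(450, 347) [101  34 207]
(348, 382) [  2 166 204]
(384, 352) [109 123 186]
(608, 324) [ 74  82 146]
(645, 372) [ 71  74 114]
green scene [(2511, [388.9, 208.6]), (23, [374.7, 171.7])]
green side [(5854, [146.8, 343.5])]
red scene []
red side [(67, [214.9, 107.4])]
blue scene [(111, [293.8, 265.8])]
blue side [(95, [169.4, 170.6]), (72, [238.8, 178.5])]
mark scene [(994, [287.8, 221.9]), (345, [324.8, 184.9]), (55, [245.4, 224.0])]
mark side [(998, [207.5, 202.5]), (696, [228.3, 312.6])]
mark (array([0.55710939, 0.0925929 , 0.12416833]), np.float64(0.0002417895296427162))
(array([0.55709046, 0.09244701]), np.float64(0.04715521521838938))
(array([0.55660992, 0.09251793]), np.float64(0.04682812669526216))Traceback (most recent call last):
  File "<stdin>", line 12, in <module>
  File "<stdin>", line 10, in pick
ValueError: min() iterable argument is empty
```

```bash
python3 - <<'E'
from h import *
C={n:env.camera(n) for n in("scene","side")}
cols=dict(green=((60,50,30),(95,255,220)),red=((0,150,90),(6,255,255)),blue=((104,90,60),(125,255,255)))
B={}
for k,(lo,hi) in cols.items():
    for n in C: B[k,n]=blobs(C[n],lo,hi,15)[:6]
def pick(k,n,p): return min(B[k,n],key=lambda b:np.hypot(*(b[1]-np.array(p)*.64)))
for k,p,q in(("red",(348,382),(337,172)),("blue",(384,352),(374,278))):
    a,b=pick(k,"scene",p),pick(k,"side",q);print(k,a[:2],b[:2],tri(C["scene"],a[1],C["side"],b[1]))
for n in C:
    m=cv2.morphologyEx(B["green",n][0][2],cv2.MORPH_CLOSE,np.ones((7,7)));m=cnt(m);q=cv2.approxPolyDP(m,8,True)[:,0];print(n,q.tolist(),[plane(C[n],p,.028)[:2].round(3).tolist() for p in q])
for n,p,lo,hi in(("scene",(335,365),(8,90,100),(17,200,255)),("side",(400,240),(8,115,90),(15,200,255))):
    x=np.array(p)*.64
    b=[b for b in blobs(C[n],lo,hi,30) if b[2][int(x[1]),int(x[0])]]
    if b: r=cv2.minAreaRect(cnt(b[0][2]));print("stick",n,b[0][0],r,[plane(C[n],q,.122).round(3).tolist() for q in cv2.boxPoints(r)])
# mould rim: pale low-saturation pixels around; outer edge fit on z=.110
c=C["scene"];h=cv2.cvtColor(c["pixels"],cv2.COLOR_RGB2HSV)
m=cv2.inRange(h,np.array((8,5,205)),np.array((30,60,255)));n_,l,s,ce=cv2.connectedComponentsWithStats(m)
for i in range(1,n_):
    if s[i,4]>300 and abs(ce[i][0]-220)<25 and abs(ce[i][1]-232)<30:
        k=cnt(cv2.morphologyEx((l==i).astype(np.uint8),cv2.MORPH_CLOSE,np.ones((3,3))));P=np.array([plane(c,p,.11) for p in k]);print("rim",s[i],fitcirc(P),cv2.minEnclosingCircle(P[:,:2].astype(np.float32)))
im=cv2.resize(c["pixels"][170:310,160:340,::-1],None,fx=4.2,fy=4.2,interpolation=cv2.INTER_CUBIC);cv2.imwrite("pics/c1.png",im)
E
```

```text
red (75, array([222.5, 242.8])) (75, array([214.9, 107. ])) (array([ 0.64104127, -0.08872254,  0.25025189]), np.float64(0.0008033076115647409))
blue (78, array([244.7, 224.2])) (90, array([238.6, 178.4])) (array([ 0.53357132, -0.01376486,  0.1184568 ]), np.float64(7.683522410787438e-05))
scene [[356, 175], [385, 243], [424, 236], [392, 169]] [[0.399, 0.364], [0.633, 0.352], [0.639, 0.464], [0.404, 0.479]]
side [[87, 335], [146, 383], [186, 383], [206, 352], [124, 295]] [[0.634, 0.467], [0.46, 0.485], [0.389, 0.446], [0.388, 0.373], [0.625, 0.353]]
stick scene 93876 ((241.39474487304688, 232.1260986328125), (342.57330322265625, 497.1559753417969), 80.61849212646484) [[-0.095, -0.739, 0.122], [-0.095, 0.946, 0.122], [0.995, 0.452, 0.122], [0.896, -0.537, 0.122]]
stick side 62926 ((255.49996948242188, 209.99996948242188), (510.99993896484375, 345.99993896484375), -0.0) [[0.661, 0.631, 0.122], [1.55, -0.161, 0.122], [0.056, -0.991, 0.122], [-0.16, 0.173, 0.122]]
rim [187 204  63  32 397] (array([ 0.52939525, -0.07883063]), np.float64(0.07530467581415641)) ((0.5169981122016907, -0.07898682355880737), 0.08179076761007309)
rim [194 210  48  24 487] (array([ 0.51522947, -0.08067048]), np.float64(0.045481798960105374)) ((0.5166686773300171, -0.08054595440626144), 0.06276041269302368)
rim [230 228  24  31 417] (array([ 0.58021424, -0.03295887]), np.float64(0.03353682949538823)) ((0.5784957408905029, -0.032668013125658035), 0.05073024332523346)
rim [190 241  30  21 363] (array([ 0.57952163, -0.1238672 ]), np.float64(0.02952215523579494)) ((0.5819679498672485, -0.12808816134929657), 0.04214157164096832)
```

View pics/c1.png

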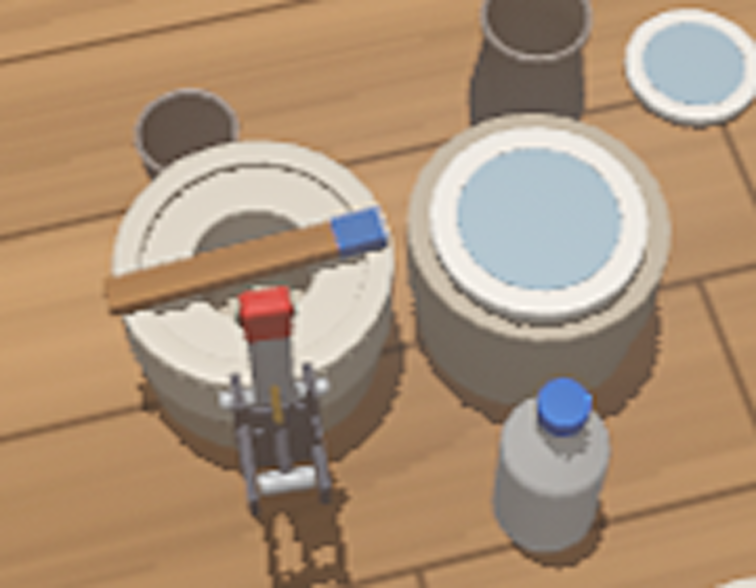

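The crop shows the stick from (108,293) to blue end (385,230), the mould rim from (113,255) to (393,240), and the bar upright. I'll move above the mould for close views.

```bash
python3 - <<'E'
from h import *
c=env.camera("scene");cs=env.camera("side")
f=lambda x,y:(160+x/4.2,170+y/4.2)
E=plane(c,f(113,293),.122);print("stick end",E,"blue",plane(c,(244.7,224.2),.122))
P=np.array([plane(c,f(*p),.11) for p in((113,262),(140,190),(190,155),(250,142),(330,158),(375,195),(393,240))]);print("mould",fitcirc(P))
P=np.array([plane(c,f(*p),.11) for p in((409,225),(440,160),(490,125),(540,115),(600,125),(640,160),(668,235))]);print("stand",fitcirc(P))
print("jug top",plane(c,f(537,15),.15),"bottle top",plane(c,f(565,392),.15),"cup",plane(c,f(187,130),.07))
w=env.camera("wrist");print(w["mtx"].round(1).tolist(),w["hand_eye"].round(3).tolist(), R.from_rotvec(env.sense()["tcp_rot"]).as_matrix().round(2).tolist())
s=plane(c,(244.7,224.2),.122)-E;a=np.arctan2(s[1],s[0]);print("stick yaw",a,np.linalg.norm(s))
for off,y in((0,a+np.pi/2),(1,a-np.pi/2)):
    q=env.inverse_kinematics([.50,-.08,.42],down(y));print(y,q)
E
```

```text
stick end [ 0.54343528 -0.1633339   0.122     ] blue [ 0.53556365 -0.01427556  0.122     ]
mould (array([ 0.53448785, -0.07765205]), np.float64(0.0852990238681815))
stand (array([0.55256916, 0.09834309]), np.float64(0.07831130920034086))
jug top [0.42902771 0.13068226 0.15      ] bottle top [0.68155041 0.0681034  0.15      ] cup [ 0.40629135 -0.09677722  0.07      ]
[[291.9, 0.0, 257.3], [0.0, 291.9, 189.9], [0.0, 0.0, 1.0]] [[-0.0, -0.951, -0.308, 0.08], [1.0, -0.0, 0.001, -0.0], [-0.001, -0.308, 0.951, -0.126], [0.0, 0.0, 0.0, 1.0]] [[0.95, 0.3, -0.0], [0.3, -0.95, 0.0], [-0.0, -0.0, -1.0]]
stick yaw 1.6235563567172784 0.14926604369108365
3.194352683512175 [-1.01327296  0.17569279  1.27863307  1.65254284 -0.16964113  1.43984817
 -2.80541734]
0.052760029922381824 [ 0.663932    0.16413489 -0.69284003  1.56660546  0.10534182  1.44890549
  0.01763816]
```

```bash
python3 - <<'E'
from h import *
s=env.sense();env.servo_line(s["position"]+[0,0,.15],max_speed=.3)
o=down(.053)
for i,p in enumerate(([.53,-.06,.38],[.53,.06,.38])):
    (env.move_pose if i==0 else env.servo_line)(p,o)
    env.wait(.2);c=wcam();np.savez(f"w{i}.npz",pixels=c["pixels"],mtx=c["mtx"],T=c["T"])
    cv2.imwrite(f"pics/w{i}.png",c["pixels"][:,:,::-1])
    for n,z,lo,hi in(("mark",.126,(90,30,100),(115,125,255)),("blue",.122,(104,125,50),(125,255,255)),("red",.25,(0,150,60),(6,255,255))):
        print(i,n,[(a,q.tolist(),plane(c,q,z)[:2].round(4).tolist()) for a,q,_ in blobs(c,lo,hi,60)[:3]])
print(env.sense()["clock"],env.sense()["joints"])
a=[cv2.imread(f"pics/w{i}.png") for i in(0,1)];cv2.imwrite("pics/w01.png",cv2.resize(np.hstack(a),(800,300),interpolation=cv2.INTER_AREA))
E
```

```text
0 mark [(3445, [296.2, 26.1], [0.5678, 0.0968])]
0 blue [(643, [398.8, 60.6], [0.6956, 0.0671]), (344, [262.3, 122.4], [0.5349, -0.0143])]
0 red [(653, [371.3, 218.8], [0.6409, -0.0876])]
1 mark [(4192, [280.4, 135.9], [0.5593, 0.0899]), (922, [174.9, 10.1], [0.4285, 0.2256])]
1 blue [(464, [379.7, 163.1], [0.6955, 0.0601]), (281, [257.5, 208.5], [0.535, -0.0137])]
1 red [(344, [349.0, 317.1], [0.6369, -0.0829])]
4.925 [ 0.41167819  0.24694619 -0.75340036  1.5803644   0.17119081  1.3822943
 -0.30712611]
```

View pics/w0.png

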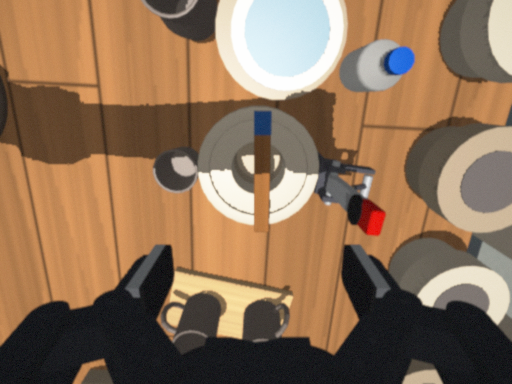

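View pics/w1.png

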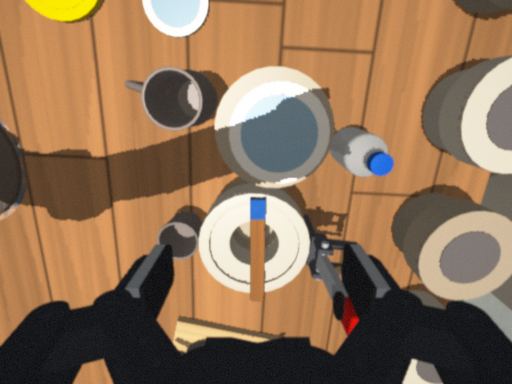

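w0: stick from (262,111) to (261,232), mould circle spanning x 198–318 and y 107–224, red tip (371,219). w1: stick (258,198)–(258,300), mould x 199–310 and y 187–291, cover in shade at (280,128), jug (180,98), bottle (370,150).

```bash
python3 - <<'E'
from h import *
W=[dict(np.load(f"w{i}.npz")) for i in(0,1)]
print("red",tri(W[0],blobs(W[0],(0,150,60),(6,255,255))[0][1],W[1],blobs(W[1],(0,150,60),(6,255,255))[0][1]))
print("blue",tri(W[0],(262.3,122.4),W[1],(257.5,208.5)))
print("end blue",tri(W[0],(262,111),W[1],(258,198)),"end wood",tri(W[0],(261,232),W[1],(257.5,300)))
# mould rim outer edge: radial scan for the last pale pixel
for i,(cx,cy) in enumerate(((258,166),(255,241))):
    g=cv2.cvtColor(W[i]["pixels"],cv2.COLOR_RGB2HSV);m=((g[...,1]<70)&(g[...,2]>(110 if i==0 else 150)))
    P=[]
    for t in np.arange(0,2*np.pi,.05):
        r=[k for k in np.arange(35,68,.5) if m[int(round(cy+k*np.sin(t))),int(round(cx+k*np.cos(t)))]]
        if r and max(r)<66: P.append(plane(W[i],(cx+max(r)*np.cos(t),cy+max(r)*np.sin(t)),.11))
    P=np.array(P)
    for _ in range(6):
        c,r=fitcirc(P);e=abs(np.hypot(*(P[:,:2]-c).T)-r);P=P[e<max(.0015,np.percentile(e,85))]
    print("mould",i,c,r,len(P))
# manual extents for check
for i,e in enumerate((((198,166),(318.5,166),(258,107),(258,225)),((199,241),(310.5,241),(255,187),(255,292)))):
    print("ext",[plane(W[i],p,.11)[:2].round(4).tolist() for p in e])
c=W[1]
print("jug",plane(c,(175,97),.15)[:2],"bottle",tri(W[0],blobs(W[0],(104,125,50),(125,255,255))[0][1],W[1],blobs(W[1],(104,125,50),(125,255,255))[0][1]),"cup",plane(c,(180,237),.07)[:2])
E
```

```text
red (array([ 0.64228566, -0.09040023,  0.24226503]), np.float64(0.003863741211034529))
blue (array([ 0.53503575, -0.01450603,  0.11993247]), np.float64(0.00010194755781047368))
end blue (array([ 0.53448719, -0.00055904,  0.1146455 ]), np.float64(0.0011953659546883775)) end wood (array([ 0.54261978, -0.17182758,  0.11754269]), np.float64(0.001121592773567568))
mould 0 [ 0.53250462 -0.07951449] 0.08388298787740721 105
mould 1 [ 0.53254113 -0.07853299] 0.08444757805810758 92
ext [[0.4494, -0.0791], [0.6165, -0.0705], [0.5285, 0.004], [0.5373, -0.1643]]
ext [[0.4497, -0.0756], [0.618, -0.067], [0.5301, 0.0141], [0.5387, -0.1627]]
jug [0.43162111 0.13136536] bottle (array([0.68616453, 0.06440726, 0.14332695]), np.float64(2.0056246999285638e-05)) cup [ 0.4105281  -0.09148216]
```

Estimates agree across views: mould (0.5325, −0.079), yaw about −0.096, stick centre (0.5385, −0.086), top about 0.12. Grasping the stick.

```bash
python3 - <<'E'
from h import *
o=down(.048)
env.servo_line([.5385,-.086,.25],o,max_speed=.25)
env.servo_line([.5385,-.086,.1275],o,max_speed=.12)
env.grip(.0,40);s=env.sense();print(s["gripper_width"],s["grip_force"],s["wrist_force"],s["position"])
env.servo_line([.5385,-.086,.30],o,max_speed=.2)
s=env.sense();print(s["gripper_width"],s["grip_force"],s["clock"])
for y in(np.pi/2-.05,-np.pi/2-.05): print(env.inverse_kinematics([.519,.415,.25],down(y)),env.inverse_kinematics([.519,.415,.05],down(y)))
E
```

```text
0.02047434603709088 40.13848543167114 [-1.10899823 -0.70477212  3.31915624] [ 0.53873505 -0.08600198  0.127813  ]
0.02082020933799889 39.67061698436737 8.6417
[-0.13322623  0.68371226 -1.01676598  1.4420679   0.58474994  1.3386494
  0.33917806] [-0.29486992  0.79953859 -0.69684989  1.61929623  0.60215968  0.94835905
  0.31670745]
[-0.39893673  0.53356597 -0.52780553  1.46153207  0.27618248  1.2208119
 -2.58180839] [-0.49841753  0.71673109 -0.37032849  1.63483171  0.32176761  0.85080047
 -2.62034142]
```

```bash
python3 - <<'E'
from h import *
o=down(np.pi/2-.05)
env.move_pose([.519,.415,.30],o)
env.servo_line([.519,.415,.045],max_speed=.2)
f0=env.sense()["wrist_force"][2];z=.045
print("f0",f0)
while z>.020:
    z-=.002;env.servo_line([.519,.415,z],max_speed=.05);f=env.sense()["wrist_force"][2]
    if f-f0>3: break
print(z,f);env.grip(.045);env.servo_line([.519,.415,.20],max_speed=.25)
# look
env.wait(.1)
c=wcam();cv2.imwrite("pics/t.png",c["pixels"][:,:,::-1]);s=env.sense();print(s["clock"],s["joints"])
c=env.camera("scene");a=cv2.imread("pics/t.png");b=cv2.resize(c["pixels"][130:290,160:480,::-1],(512,256));b=cv2.copyMakeBorder(b,0,128,0,0,cv2.BORDER_CONSTANT);cv2.imwrite("pics/t2.png",cv2.resize(np.hstack([a,b]),(800,300),interpolation=cv2.INTER_AREA))
np.savez("sc.npz",pixels=c["pixels"],mtx=c["mtx"],T=c["T"])
E
```

```text
f0 -1.1802156624979854
0.02299999999999998 5.518673569837035
16.0083 [-0.12330731  0.74452948 -1.0296655   1.50018728  0.65207676  1.27252511
  0.2892294 ]
```

View pics/t2.png

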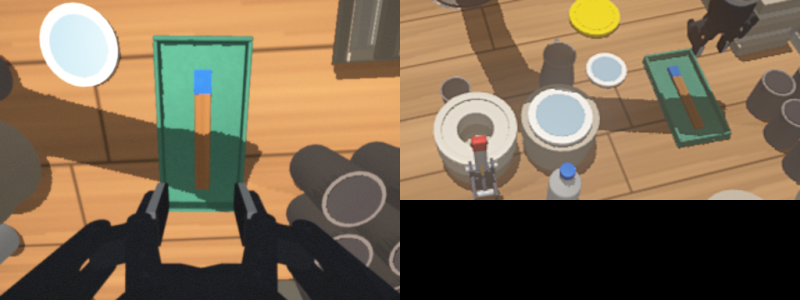

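The stick lies flat in the tray (wrist view, (203,70)–(203,188)) and the mould is now clear. Next I'll touch the cover top lightly to calibrate the fingertip height, then go behind it.

```bash
python3 - <<'E'
from h import *
C=np.array([.557,.0925]);M=np.array([.5325,-.079]);u=(M-C)/np.linalg.norm(M-C);yaw=np.arctan2(u[1],u[0])+np.pi/2
o=down(yaw);env.servo_line([.519,.415,.30],max_speed=.3)
env.move_pose([*C,.28],o);env.grip(.06)
# re-measure the mould and cover from here with the wrist camera
c=wcam();np.savez("w2.npz",pixels=c["pixels"],mtx=c["mtx"],T=c["T"])
env.servo_line([*C,.150],max_speed=.2);f0=env.sense()["wrist_force"][2];z=.150
while z>.122:
    z-=.0015;env.servo_line([*C,z],max_speed=.03);f=env.sense()["wrist_force"][2]
    if f-f0>2: break
s=env.sense();print(z,f0,f,s["position"],s["gripper_width"])
env.servo_line([*C,.19],max_speed=.2)
env.servo_line([*(C-u*.095),.19],max_speed=.2);print(env.sense()["clock"],env.sense()["joints"],u)
E
```

```text
0.13649999999999998 0.2861626591717152 14.905078812695749 [0.55714363 0.09261024 0.1379969 ] 0.0600450491253557
22.2167 [ 0.14099181  0.53722041 -0.75332091  1.68858789  0.40822997  1.08175657
 -0.8802592 ] [-0.14142136 -0.98994949]
```

```bash
python3 - <<'E'
from h import *
C=np.array([.557,.0925]);M=np.array([.5325,-.079]);u=(M-C)/np.linalg.norm(M-C)
P=C-u*.095
env.servo_line([*P,.1265],max_speed=.1);f0=env.sense()["wrist_force"]
D=.1732+.095-.0687;print("D",D);d=0;env.servo_line([*(P+u*.02),.1265],max_speed=.06);d=.02
while d<D-.012:
    d=min(d+.01,D-.012);env.servo_line([*(P+u*d),.1265],max_speed=.06);f=env.sense()["wrist_force"]-f0
    print(round(d,3),(f[:2]@u).round(1),f[2].round(1),end="; ")
    if -f[:2]@u>15: break
c=env.camera("scene");b=c["pixels"][170:310,160:340,::-1];c2=env.camera("side");b2=c2["pixels"][120:260,150:330,::-1]
cv2.imwrite("pics/p.png",cv2.resize(np.hstack([b,b2]),(800,311),interpolation=cv2.INTER_CUBIC))
for n,k in(("scene",c),("side",c2)):
    print(n,[(a,q.tolist(),plane(k,q,.126).round(4).tolist()) for a,q,_ in blobs(k,(90,30,100),(115,125,255),200)[:3]])
print(env.sense()["clock"],env.sense()["position"])
E
```

```text
D 0.1995
0.03 0.2 -0.9; 0.04 -0.6 -0.8; 0.05 -0.6 -0.6; 0.06 -0.3 -0.4; 0.07 -0.6 -1.5; 0.08 -1.0 -0.4; 0.09 0.4 -0.6; 0.1 0.7 -0.1; 0.11 -1.2 -1.0; 0.12 -0.1 -0.4; 0.13 -0.7 -0.5; 0.14 0.1 -1.0; 0.15 -0.4 -0.9; 0.16 0.8 -0.7; 0.17 -0.2 -1.5; 0.18 0.3 -1.2; 0.188 -0.3 0.2; scene [(822, [223.9, 227.7], [0.5348, -0.0677, 0.126]), (343, [324.8, 184.9], [0.4728, 0.2223, 0.126])]
side [(699, [228.3, 312.7], [0.3652, 0.31, 0.126]), (280, [256.2, 159.5], [0.5233, -0.0859, 0.126])]
28.925 [0.54389984 0.00084013 0.12650714]
```

View pics/p.png

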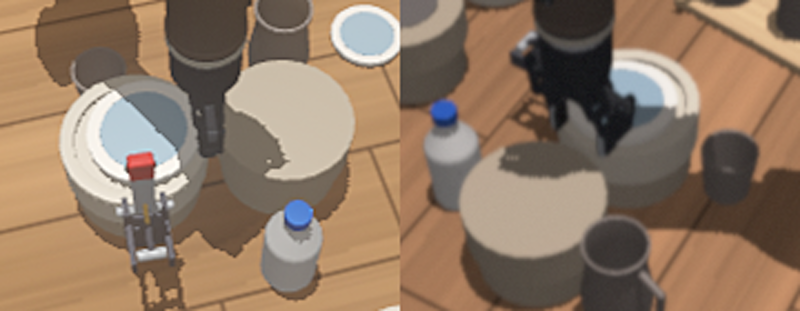

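The cover has slid onto the mould (scene crop (145,130)) and is about 12 mm short. Continuing in small steps.

```bash
python3 - <<'E'
from h import *
u=np.array([-.14142136,-.98994949]);P=env.sense()["position"][:2];f0=env.sense()["wrist_force"]
for k in range(1,10):
    env.servo_line([*(P+u*.002*k),.1265],max_speed=.03);f=env.sense()["wrist_force"]-f0
    print(2*k,(f[:2]@u).round(1),f[2].round(1),end="; ")
    if -f[:2]@u>4: break
Q=env.sense()["position"][:2]
env.servo_line([*(Q-u*.008),.1265],max_speed=.05);env.servo_line([*(Q-u*.008),.30],max_speed=.2)
env.servo_line([*(Q-u*.06),.33],max_speed=.25);env.wait(.1)
c=wcam();np.savez("w3.npz",pixels=c["pixels"],mtx=c["mtx"],T=c["T"]);b=env.camera("scene");b2=env.camera("side")
for n,k in(("wrist",c),("scene",b),("side",b2)):
    print(n,[(a,q.tolist(),plane(k,q,.119).round(4).tolist()) for a,q,_ in blobs(k,(90,30,100),(115,125,255),200)[:3]])
cv2.imwrite("pics/q.png",np.hstack([cv2.resize(c["pixels"][100:320,120:360,::-1],(400,366)),cv2.resize(b2["pixels"][100:220,190:321,::-1],(400,366),interpolation=cv2.INTER_CUBIC)]))
print(env.sense()["clock"])
E
```

```text
2 -0.5 -0.9; 4 0.3 -1.7; 6 0.6 -1.4; 8 0.2 -0.9; 10 1.0 -1.2; 12 0.2 -0.0; 14 0.3 -0.6; 16 -0.9 -0.2; 18 -1.6 -1.9; wrist [(3822, [257.3, 259.1], [0.5322, -0.0819, 0.119]), (1227, [121.3, 11.8], [0.4367, 0.2189, 0.119])]
scene [(914, [217.6, 228.4], [0.5289, -0.083, 0.119]), (343, [324.8, 184.9], [0.4683, 0.225, 0.119])]
side [(781, [252.9, 161.5], [0.5305, -0.0812, 0.119]), (694, [228.3, 312.6], [0.3674, 0.3072, 0.119])]
33.15
```

View pics/q.png

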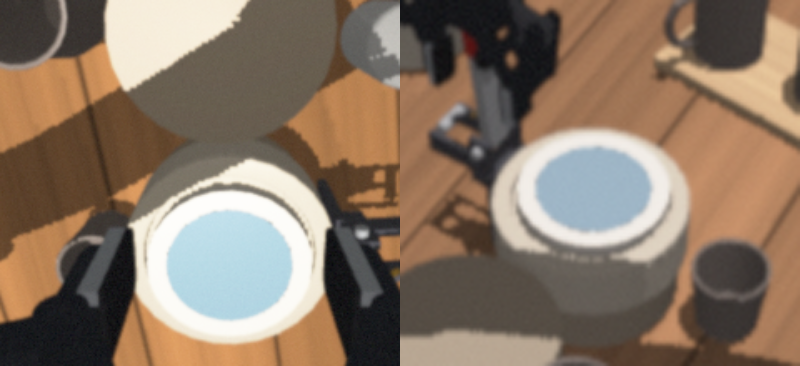

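The cover sits at the mould mouth with a visible gap on its +y side (wrist crop (230,190)). I'll check whether it is seated from its height and level.

```bash
python3 - <<'E'
from h import *
c=dict(np.load("w3.npz"));b=env.camera("scene");b2=env.camera("side")
W=(c,(257.3,259.1));S=(b,(217.6,228.4));D=(b2,(252.9,161.5))
m=[blobs(k,(90,30,100),(115,125,255),200) for k in(b,b2)];print([[(x[0],x[1].tolist()) for x in y] for y in m])
for A,B in((W,S),(W,D),(S,D)): print(tri(*A,*B))
# cover white disc outer edge and mould rim from the wrist picture: radial profile of brightness
g=cv2.cvtColor(c["pixels"],cv2.COLOR_RGB2HSV)
k=cnt(blobs(c,(90,30,100),(115,125,255),200)[0][2])
for z in(.119,.126): print(z,fitcirc(np.array([plane(c,p,z) for p in k])),cv2.fitEllipse(k))
for t in np.deg2rad([-150,-120,-90,-60,-30,0,60,90,120,180]):
    print(int(np.rad2deg(t)),[int(g[int(259+r*np.sin(t)),int(257+r*np.cos(t)),2]) for r in range(34,66,1) if 259+r*np.sin(t)<384])
E
```

```text
[[(914, [217.6, 228.4]), (343, [324.8, 184.9])], [(778, [252.9, 161.5]), (698, [228.3, 312.6])]]
(array([ 0.53112053, -0.08228576,  0.12037445]), np.float64(0.003026383437939576))
(array([ 0.53192704, -0.08367955,  0.1160137 ]), np.float64(0.00010066119242444917))
(array([ 0.52989097, -0.08217355,  0.1192136 ]), np.float64(0.002308630371773156))
0.119 (array([ 0.53184171, -0.08378064]), np.float64(0.04817957380423065)) ((257.2586364746094, 259.1048278808594), (64.22775268554688, 73.80986785888672), 89.8394775390625)
0.126 (array([ 0.53246755, -0.0795188 ]), np.float64(0.04717417050614959)) ((257.2586364746094, 259.1048278808594), (64.22775268554688, 73.80986785888672), 89.8394775390625)
-150 [234, 238, 247, 253, 253, 253, 253, 254, 253, 254, 254, 254, 253, 246, 224, 236, 245, 242, 224, 232, 241, 246, 245, 222, 221, 151, 151, 126, 123, 121, 120, 111]
-119 [239, 253, 254, 254, 254, 254, 254, 254, 254, 254, 250, 244, 198, 126, 148, 222, 243, 202, 168, 128, 123, 121, 123, 124, 123, 123, 123, 124, 124, 123, 118, 113]
-90 [247, 253, 254, 254, 254, 254, 254, 254, 254, 253, 245, 187, 131, 11
[... 526 characters left out ...]
242, 240, 219, 121, 33, 24, 24, 21, 16, 23, 28, 27]
59 [228, 237, 250, 252, 252, 252, 252, 252, 252, 252, 247, 247, 242, 240, 240, 234, 208, 195, 175, 175, 155, 161, 138, 138, 128, 127, 146, 143, 164, 161, 181, 180]
90 [245, 251, 252, 252, 252, 252, 252, 251, 249, 245, 240, 241, 238, 228, 220, 218, 220, 219, 220, 221, 219, 219, 221, 220, 220, 219, 220, 219, 219, 219, 220, 219]
119 [227, 245, 251, 252, 252, 252, 252, 252, 252, 251, 247, 246, 241, 241, 240, 233, 223, 220, 222, 221, 221, 222, 222, 221, 221, 222, 222, 225, 224, 223, 224, 221]
180 [229, 231, 230, 233, 243, 251, 253, 253, 253, 253, 253, 253, 253, 253, 251, 236, 212, 232, 243, 244, 243, 232, 152, 62, 23, 20, 25, 23, 22, 19, 21, 25]
```

```bash
python3 - <<'E'
from h import *
u=np.array([-.14142136,-.98994949]);Cc=np.array([.532,-.081])
for d in(-.035,.035):
    p=Cc+u*d;env.servo_line([*p,.20],max_speed=.3);env.servo_line([*p,.142],max_speed=.15);env.wait(.1)
    f0=env.sense()["wrist_force"][2];z=.142
    while z>.124:
        z-=.001;env.servo_line([*p,z],max_speed=.03);s=env.sense();f=s["wrist_force"][2]-f0
        if f>5: break
    print(d,z,f,s["position"][2])
    env.servo_line([*p,.20],max_speed=.2)
print(env.sense()["clock"])
E
```

```text
-0.035 0.12999999999999998 10.323009337182478 0.13100886648092755
0.035 0.12999999999999998 11.275998328779146 0.1309923701267946
42.575
```

Both sides read 7 mm lower than on the stand, so the cover is seated and level. Now the clamp.

```bash
python3 - <<'E'
from h import *
M=np.array([.5325,-.079]);e=np.array([np.cos(.096),-np.sin(.096)]);o=down(-.096)
def tcp(ec,zc): return [*(M+e*(ec+.0145)),zc+.017]
s=env.sense();env.servo_line([*s["position"][:2],.37],max_speed=.3);env.grip(0.)
print(env.sense()["gripper_width"])
env.servo_line(tcp(.145,.34),o,max_speed=.3);env.servo_line(tcp(.145,.233),max_speed=.2);f0=env.sense()["wrist_force"]
print(env.sense()["clock"],env.sense()["position"])
r=.105;L=[]
for th in np.r_[1.7:.1:-.12,.06,0,-.015]:
    env.servo_line(tcp(.1-r*np.cos(th)+.0075*np.sin(th),.129+r*np.sin(th)+.0075*np.cos(th)),max_speed=.08)
    f=env.sense()["wrist_force"]-f0;L.append((round(float(th),2),round(float(f[:2]@e),1),round(float(f[2]),1)))
    if np.linalg.norm(f)>25: break
print(L,env.sense()["clock"])
c=env.camera("scene");b=c["pixels"][170:310,160:340,::-1];c2=env.camera("side");b2=c2["pixels"][90:230,150:330,::-1]
cv2.imwrite("pics/k.png",cv2.resize(np.hstack([b,b2]),(800,311),interpolation=cv2.INTER_CUBIC))
E
```

```text
0.0001645675138149744
45.275 [ 0.69151916 -0.09465515  0.25184439]
[(1.7, -0.5, 0.2), (1.58, 1.6, -0.2), (1.46, 2.1, 0.2), (1.34, 1.5, -0.1), (1.22, 1.2, 0.4), (1.1, 2.0, 0.5), (0.98, 1.1, 1.1), (0.86, 1.7, 1.4), (0.74, 0.3, 1.3), (0.62, -1.3, 0.8), (0.5, -0.6, 1.7), (0.38, 0.0, -0.6), (0.26, -1.0, -0.0), (0.14, -0.9, 0.6), (0.06, -0.4, -0.4), (0.0, -0.0, 1.2), (-0.01, -2.7, 12.7)] 50.4917
```

View pics/k.png

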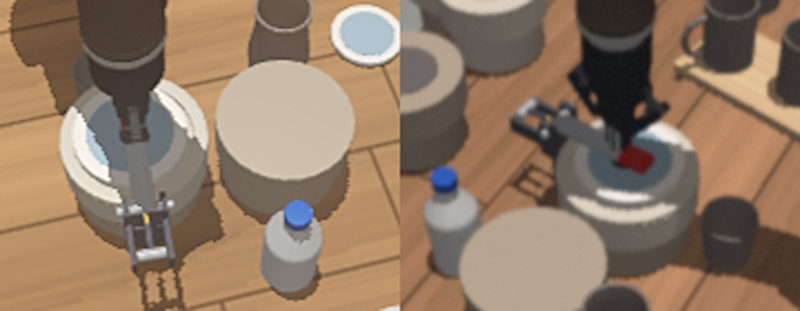

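The bar lies level over the cover (side crop, red tip (635,160)), with a 12.7 N stop at θ≈0. Retract, check that it stays shut, and see that the rest is untouched.

```bash
python3 - <<'E'
from h import *
s=env.sense();p=s["position"];env.servo_line([p[0],p[1],.30],max_speed=.2);env.servo_line([.45,-.02,.42],max_speed=.3);env.wait(.3)
c=env.camera("scene");c2=env.camera("side")
R_=[blobs(k,(0,140,60),(8,255,255),15)[0][1] for k in(c,c2)];print("red",R_,tri(c,R_[0],c2,R_[1]))
cv2.imwrite("pics/f.png",np.hstack([cv2.resize(k["pixels"][:,:,::-1],(400,300),interpolation=cv2.INTER_AREA) for k in(c,c2)]));print(env.sense()["clock"])
E
```

```text
red [array([218.6, 222. ]), array([255.4, 161.2])] (array([ 0.51925987, -0.07664533,  0.13107469]), np.float64(0.002278542437936891))
52.575
```

View pics/f.png

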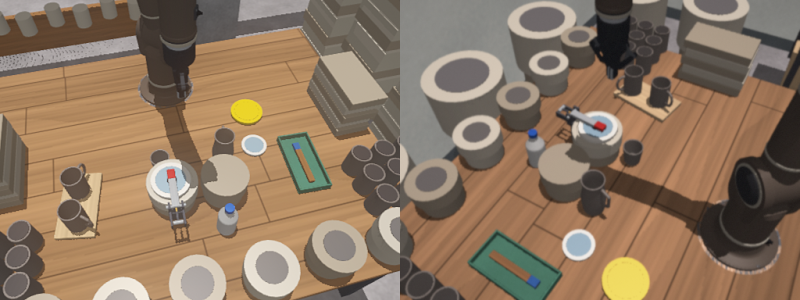

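The clamp is shut: the red sleeve is at (0.519, −0.077, 0.131), as expected for a level bar. The stick is in the tray, and everything else is standing.

```bash
python3 -c "
from plant import env
print(env.hand_in())"
```

```text
the job is handed in; nothing more can be done
None
```

The job is done and handed in at about 53 s of the 72 s allowed: the stick lies flat in the tray, the cover is seated level in its recess, the clamp is snapped shut, and the mugs, jug, bottle and cup are still standing.

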